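# Charge the touch-start shaker mill and hold it running

### The arm

A 6-joint arm with a two-finger parallel gripper is mounted at the origin on a cart in front of the work surface, level with it; the furniture and walls round the work are solid. World frame = base frame: x ahead of the robot, y to its left, z up, the work surface at z = 0. Lengths are in m, angles in rad, forces in N, time in s.
With the tool pointing down it reaches from about 0.35 to 0.925 m from the base axis. Payload 6.4 kg.
Tool frame: the origin (TCP) lies where the fingers leave the gripper's body, on its centre line; the fingertips stand 73 mm ahead of it and the grasp point (between the pads) lies 54 mm ahead of it; z points along the fingers, y is the line along which they close (so a half turn about z gives the same grasp; the last joint's range is limited). The gripper opens to 85 mm and grips with 20 to 120 N. Pads are 22 mm wide; open, the fingers measure 114 mm over their backs; the gripper's body (76 mm by 85 mm) begins 54 mm behind the grasp point. The pads swing forward as they close: fully open they stand 13 mm farther back than shut.
Start: joints at [-1.298, 0.245, 1.558, -0, 1.339, -0.174], TCP at [0.281, -0.586, 0.304] pointing down, gripper open.
Joint ranges: [-3.13, 3.13], [-1.02, 2.26], [0.13, 2.54], [-0.95, 4.09], [0.21, 2.88], [-2.74, 2.74]. Speed limits (rad/s): [2.57, 2.57, 3.14, 3.14, 3.14, 3.14].

### API

Orientations are given as a 3x3 rotation matrix whose columns are the frame's x, y, z axes.
In Python, from station import robot, viewer gives the robot as it stands. The module is installed in compiled form; this text tells all that it offers.
- The arm moves only by the tool drive_tool, never from a script. Its argument "motion" is a list of rows, each an object with "translation": the shift along the world's x, y, z in m, a list of three; "yaw": the turn about the world's z in degrees; "gripper": the opening, from 0 (shut) to 1 (fully open). In form: [{"translation": [tx, ty, tz], "yaw": yaw, "gripper": gripper}, ...]. A call has 1 to 20 rows; each row is the pose to reach, as a shift and turn from the pose commanded when the call began; what a row does not reach only later rows make up. A row lasts 1/8 s, in which the tool goes at most 62.5 mm and 10.7 degrees, less where a joint would pass 70% of its speed; a pose out of reach is approached as far as the arm can. A call with a gripper value outside its range is refused whole. The fingers move at their own pace and stop on an object; the grip force is fixed at half the most. Time passes only in rows, so rows that repeat a pose let the fingers close. It gives the time, the measured TCP pose, the force, the opening and the grip force at its end, in the units of the state.
- robot.sense(): the state, without advancing time (a new reading comes with each control period).
- viewer.grab_frame(name): name is "scene" or "top" or "wrist"; returns (picture, depth): 384x512x3 uint8, red, green, blue; 384x512 float32, m along the optical axis (not along the pixel's ray), 0 where there is no reading.
- viewer.get_calibration(name): a dict with "fov_y" (degrees; the focal length in pixels is half the picture's height over the tangent of half this angle, whatever the lens; pixels are square), "cx", "cy" (the principal point, pixels), "k1" (the pictures are not rectified: a ray, as slopes to the right and down, at radius r is drawn at 1 + k1 r^2 times it, then the intrinsics apply), "world_to_cam" (4x4, takes a point from world to camera coordinates). Camera axes: x right, y up, looking along -z (the intrinsics and any distortion apply to the point x, -y, -z); pixel columns grow to the right and rows downward; lengths in m; the calibration is good to about 2 mm. A picture is of the moment at which its call begins: read the wrist's pose just before it. get_calibration takes no time and is no camera call; for the wrist camera it gives the pose at the moment of the call.
- robot.hand_in(): hands the job in; it is judged then, once.
The state is a dict: "t": time; "q": joint angles; "qvel": joint speeds; "effort": joint torques, N m; "position": TCP position; "orientation": TCP orientation; "ft_force": force on the tool from outside, world axes, zero at the start; "ft_torque": the same for the moment, N m; "grip_width": opening from 0.0 (shut) to 1.0 (fully open); "gripper_force": force on a finger pad.
Only numpy, scipy, OpenCV 4.12 (cv2) and the standard library are available. Lean on these libraries where they do the work, as an engineer would, in place of code of your own. Each camera call takes 0.05 s, during which the arm holds its last target. There are 200 camera calls.

### The job

Tip all six steel grinding balls from the blue plastic jug into the open jar of the shaker mill, and stand the empty jug upright on the table again. Then put the lid on the jar and push the lid down so that the spring platform sinks about 8 mm, the edge of the collar lying in the green band (not pressed through to the stop), and keep it there: the mill runs only while it is held, so finish still holding the lid down. Leave the white jar, the steel pellet die and the small vial where they stand.

Things in the scene. Friction and masses are not known exactly. Their poses are not given: they have to be found in the camera images.
- mill: touch-start shaker mill, fixed: low white housing 170 (its x) x 140 (its y) mm, top 44 mm above the table, black control strip towards the robot (its -x). Origin: centre of the underside. The upright jar axis lies 12 mm from the origin towards its +x; round it a grey collar, 110 mm across, rises to 54 mm above the table.
- platform (a joint): travel of the spring platform that carries the jar (m): 0 = up, at rest; 0.014 = on its stop; slides straight down. With balls and lid on: about 3 N to start, 7 N at 8 mm, 10 N at the stop; springs back if released. Its skirt is black up to 5 mm above the collar, green 5 to 11 mm (the mill runs while the collar edge is in the green, 5 to 11 mm pressed), red 11 to 14.
- jar_mouth (a point): centre of the jar's rim plane, 122 mm above the table at rest; moves down with the platform. z up. The steel jar is 79 mm across outside, 70 mm inside, 41 mm deep inside. Three small claws round its foot, out to 45 mm from the axis, reach up to 24 mm below the rim.
- jar_floor (a point): centre of the jar's inner floor, 41 mm under the rim; z up
- lid: loose steel jar lid, 0.12 kg, standing upright on the table: spigot 64 mm across (tapered to 57 at the foot), 8 mm high; on it a flange 81 mm across, 6 mm thick; on that an upright black cylindrical grip 25 mm across, 32 mm high. Origin: centre of the spigot underside, z up along the grip. The flange rests on the jar rim, the spigot inside (3 mm play all round).
- lid_seat (a point): centre of the flange's underside, 8 mm above the lid's origin; it comes to jar_mouth when the lid is on
- lid_grip (a point): point on the axis of the lid's black grip where to take it, 37 mm above the lid's origin, 23 mm above the flange's upper face
- jug: loose blue plastic jug, 0.07 kg, upright on the table with the six balls in it: 60 mm high, outside 53 mm across at the foot, 60 mm at 55 mm height, lip 63 mm; wall 3 mm, floor 4 mm; an upright handle on its +y side. Origin: centre of the underside on the jug axis, z out of the mouth.
- jug_rim (a point): centre of the jug mouth, 60 mm above its origin
- jug_handle (a point): middle of the handle grip, 50 mm from the jug axis on its +y side, 34 mm above the underside; axes as the jug. The grip is an upright bar with flat sides, 12 mm thick along the jug x, 14 mm along y, from 11 to 55 mm above the underside; pinch it across x.
- ball_1: steel grinding ball, 14 mm across, 11 g; origin at its centre
- ball_2: steel grinding ball, 14 mm across, 11 g; origin at its centre
- ball_3: steel grinding ball, 14 mm across, 11 g; origin at its centre
- ball_4: steel grinding ball, 14 mm across, 11 g; origin at its centre
- ball_5: steel grinding ball, 14 mm across, 11 g; origin at its centre
- ball_6: steel grinding ball, 14 mm across, 11 g; origin at its centre
- monitor: computer screen on a foot, fixed furniture to keep the arm clear of: 412 mm wide along y, 148 to 482 mm above the table, its front up to 100 mm nearer the robot than its origin (centre of the foot, on the table)
- kbr_jar: bystander: white screw-lid jar, 60 mm across, 82 mm high; origin: centre of its underside
- die: bystander: steel pellet die with plunger, 50 mm across, 75 mm high; origin: centre of its underside
- vial: bystander: small glass vial with white cap, 24 mm across, 45 mm high; origin: centre of its underside

How it is judged:
By the outcome, as a careful person would: the job done as asked, in the order asked, and still so for the second after the job is handed in, while the arm keeps its last pose, push and grip.
It also fails if it takes over 72 s, if anything falls off the work surface, if the arm or the gripper's body presses on something with over 40 N, if the wrist force passes 120 N, or if a joint passes its speed limit or range.

## Working session

There is one attempt and no reset: what is moved stays moved. The work goes in short steps, Python scripts to look and compute and a tool call to move; the robot and the scene stay as the last step left them, time stands still between calls to the robot, and variables do not carry over. Pictures are saved under pics/ and viewed, at most 12 in all, crops included, and the job is handed in when it is done.

Besides the shell and the picture viewer there is one more tool, called after "Emit:" by a JSON object that holds its "op" and its "data", one argument or row to a line. drive_tool: Moves the arm, as the interface text tells. Its arguments: {"type":"object","properties":{"motion":{"type":"array"}},"required":["motion"]}

```bash
mkdir -p pics
cat > h.py <<'E'
import numpy as np, cv2
from station import robot, viewer
def K(c):
    f=192/np.tan(np.radians(c['fov_y'])/2); return f
def rays(c,uv):
    uv=np.atleast_2d(np.asarray(uv,float)); f=K(c)
    d=(uv-[c['cx'],c['cy']])/f; s=d.copy()
    for _ in range(20): s=d/(1+c['k1']*(s**2).sum(1,keepdims=True))
    T=np.linalg.inv(c['world_to_cam'])
    r=np.c_[s[:,0],-s[:,1],-np.ones(len(s))]
    return T[:3,3], r@T[:3,:3].T, s   # ray scaled to unit optical depth
def onplane(c,uv,z):
    o,r,_=rays(c,uv); return o+r*((z-o[2])/r[:,2])[:,None]
def cloud(c,depth):
    v,u=np.mgrid[0:384,0:512]; o,r,_=rays(c,np.c_[u.ravel(),v.ravel()])
    return (o+r*depth.reshape(-1,1)).reshape(384,512,3)
def grab(n):
    c=viewer.get_calibration(n); p,d=viewer.grab_frame(n); return c,p,d
E
python3 - <<'E'
from h import *
for n in("scene","top"):
    c,p,d=grab(n); np.savez(n+'.npz',p=p,d=d); cv2.imwrite(f'pics/{n}0.png',p[:,:,::-1])
    T=np.linalg.inv(c['world_to_cam']);print(n,c['fov_y'],c['k1'],T[:3,3].round(3),(-T[:3,2]).round(3),(d==0).mean())
s=robot.sense();print({k:np.round(v,3) for k,v in s.items()})
E
```

```text
scene 42.97880756803042 -0.083196502565274 [0.023 0.958 0.856] [ 0.426 -0.706 -0.566] 0.004114786783854167
top 47.17800287618356 -0.05136501813855135 [0.376 0.045 1.284] [ 0.16  -0.004 -0.987] 0.004160563151041667
{'t': np.float64(0.1), 'q': array([-1.298,  0.246,  1.559,  0.   ,  1.339, -0.174]), 'qvel': array([-0.001,  0.001, -0.005,  0.001, -0.001,  0.002]), 'effort': array([-1.0000e-03, -4.3067e+01, -3.2713e+01, -0.0000e+00,  3.0000e-03,
       -0.0000e+00]), 'position': array([ 0.281, -0.586,  0.303]), 'orientation': array([[ 0.902,  0.432, -0.   ],
       [ 0.432, -0.902,  0.002],
       [ 0.   , -0.002, -1.   ]]), 'ft_force': array([ 0.016, -0.5  ,  0.361]), 'ft_torque': array([0.001, 0.027, 0.043]), 'gripper_force': np.float64(0.0), 'grip_width': np.float64(1.004)}
```

View pics/scene0.png

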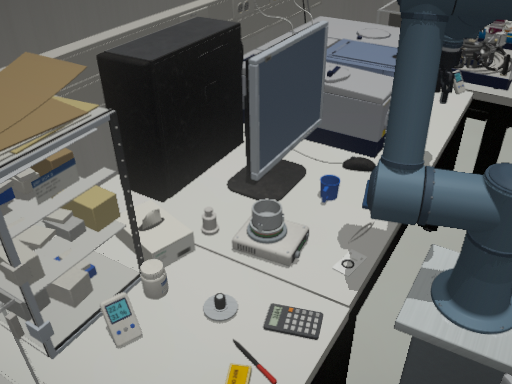

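View pics/top0.png

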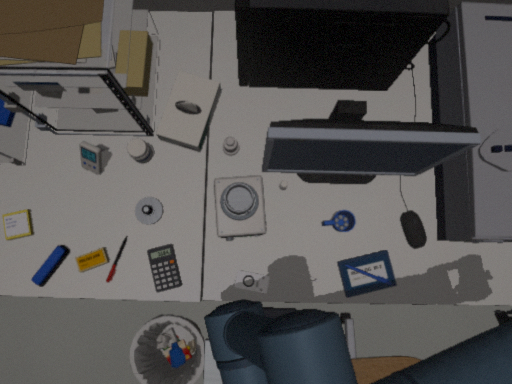

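```bash
cat > m.py <<'E'
from h import *
def fit(P):
    A=np.c_[2*P[:,:2],np.ones(len(P))]; s=np.linalg.lstsq(A,(P[:,:2]**2).sum(1),rcond=None)[0]
    return s[:2],np.sqrt(s[2]+s[0]**2+s[1]**2)
def robfit(P):
    for _ in range(6):
        c,r=fit(P); e=abs(np.hypot(*(P[:,:2]-c).T)-r); P=P[e<=max(2*np.median(e),5e-4)]
    return c,r,len(P)
E
python3 - <<'E'
from m import *
for n in("top","scene"):
    z=np.load(n+'.npz');p,d=z['p'],z['d'];c=viewer.get_calibration(n);X=cloud(c,d)
    hsv=cv2.cvtColor(p,cv2.COLOR_RGB2HSV); ok=d>0
    def rep(name,m):
        if m.sum()<3: print(n,name,'none');return
        v,u=np.nonzero(m);P=X[m]
        print(n,name,m.sum(),'uv',u.min(),u.max(),v.min(),v.max(),'min',P.min(0).round(3),'max',P.max(0).round(3),'med',np.median(P,0).round(3))
    g=onplane(c,[[343,221],[149,210],[240,201]] if n=='top' else [[330,187],[220,306],[267,220]],0.03)
    print(g.round(3))
    blue=(hsv[...,0]>105)&(hsv[...,0]<125)&(hsv[...,1]>150)&ok
    J=blue&(np.hypot(X[...,0]-g[0,0],X[...,1]-g[0,1])<.1)
    rep('jug',J); rep('jugtop',J&(X[...,2]>.054))
    if (J&(X[...,2]>.054)).sum()>5:print(fit(X[J&(X[...,2]>.054)]))
    L=ok&(np.hypot(X[...,0]-g[1,0],X[...,1]-g[1,1])<.06)
    rep('flange',L&(X[...,2]>.008)&(X[...,2]<.02)); rep('grip',L&(X[...,2]>.03))
    M=ok&(np.hypot(X[...,0]-g[2,0],X[...,1]-g[2,1])<.2)
    rep('rim',M&(abs(X[...,2]-.122)<.004)); rep('hous',M&(abs(X[...,2]-.044)<.003)); rep('collar',M&(abs(X[...,2]-.054)<.003))
    R=X[M&(abs(X[...,2]-.122)<.004)]
    if len(R)>5: print('rimfit',robfit(R))
    H=X[M&(abs(X[...,2]-.044)<.003)]
    if len(H)>5: print('housrect',cv2.minAreaRect(H[:,:2].astype(np.float32)))
    mon=ok&(X[...,2]>.15)&(X[...,0]>.45)&(X[...,0]<.9)&(abs(X[...,1]+.2)<.3)&(X[...,2]<.5); rep('mon',mon)
E
```

```text
[[ 0.493 -0.228  0.03 ]
 [ 0.51   0.329  0.03 ]
 [ 0.543  0.069  0.03 ]]
top jug 86 uv 324 348 211 230 min [ 0.465 -0.248 -0.   ] max [ 0.518 -0.169  0.066] med [ 0.488 -0.205  0.051]
top jugtop 33 uv 324 345 211 230 min [ 0.465 -0.228  0.054] max [ 0.518 -0.169  0.066] med [ 0.486 -0.192  0.056]
(array([ 0.49327156, -0.20168355]), np.float64(0.021101245739357125))
top flange 514 uv 135 162 197 223 min [0.473 0.294 0.008] max [0.551 0.375 0.02 ] med [0.51  0.332 0.014]
top grip 71 uv 142 151 205 213 min [0.5   0.322 0.03 ] max [0.523 0.346 0.051] med [0.511 0.334 0.045]
top rim 139 uv 225 253 183 211 min [0.503 0.032 0.118] max [0.58  0.108 0.126] med [0.545 0.068 0.121]
top hous 1280 uv 199 287 145 237 min [ 0.438 -0.065  0.041] max [0.703 0.192 0.047] med [0.497 0.064 0.044]
top collar 298 uv 197 258 136 219 min [0.489 0.017 0.051] max [0.729 0.196 0.057] med [0.541 0.086 0.054]
rimfit (array([0.54140677, 0.07027058]), np.float64(0.0369760950288723), 129)
housrect ((0.5842795968055725, 0.047360971570014954), (0.28384584188461304, 0.22521096467971802), 14.49582290649414)
top mon 227
[... 612 characters left out ...]
min [0.494 0.321 0.03 ] max [0.52  0.35  0.048] med [0.505 0.339 0.043]
scene rim 100 uv 251 281 199 217 min [0.499 0.033 0.118] max [0.577 0.114 0.123] med [0.538 0.079 0.12 ]
scene hous 832 uv 203 322 194 256 min [ 0.435 -0.163  0.041] max [0.714 0.147 0.047] med [0.481 0.101 0.043]
scene collar 203 uv 203 286 214 241 min [0.484 0.038 0.051] max [0.722 0.129 0.057] med [0.52  0.105 0.053]
rimfit (array([0.53757871, 0.07368657]), np.float64(0.03728540350114026), 68)
housrect ((0.5882809162139893, 0.0010674893856048584), (0.2796051800251007, 0.2982521951198578), 7.4601006507873535)
scene mon 18388 uv 142 374 21 180 min [ 0.465 -0.5    0.15 ] max [0.9   0.09  0.483] med [ 0.885 -0.121  0.322]
```

Emit:
{"op": "drive_tool", "data": {
  "motion": [
    {"translation":[0.04,0.08,0],"yaw":10,"gripper":1},
    {"translation":[0.07,0.13,0],"yaw":20,"gripper":1},
    {"translation":[0.1,0.18,0],"yaw":30,"gripper":1},
    {"translation":[0.13,0.23,0],"yaw":40,"gripper":1},
    {"translation":[0.155,0.28,0],"yaw":50,"gripper":1},
    {"translation":[0.18,0.33,0],"yaw":60,"gripper":1},
    {"translation":[0.195,0.37,0],"yaw":64,"gripper":1},
    {"translation":[0.2,0.386,-0.02],"yaw":64,"gripper":1},
    {"translation":[0.2,0.386,-0.02],"yaw":64,"gripper":1},
    {"translation":[0.2,0.386,-0.02],"yaw":64,"gripper":1}
  ]
}}

```text
t: 1.35
position: [0.4808, -0.2009, 0.2842]
orientation: [[0.008, 1.0, 0.0], [1.0, -0.008, -0.0], [-0.0, 0.0, -1.0]]
ft_force: [0.2, -0.4, -0.5]
grip_width: 0.999
gripper_force: 0.0
```

Run:
```python
from h import *
print(np.round(robot.sense()['q'],3))
c,p,d=grab("wrist");np.savez('w1.npz',p=p,d=d,c=c);cv2.imwrite('pics/w1.png',p[:,:,::-1])
T=np.linalg.inv(c['world_to_cam']);print(T.round(3),c['fov_y'])
```

```text
[-0.613 -0.04   1.903 -0.     1.279 -0.606]
[[ 1.     0.007  0.002  0.482]
 [-0.007  0.962  0.272 -0.132]
 [ 0.    -0.272  0.962  0.354]
 [ 0.     0.     0.     1.   ]] 61.07145861999196
```

View pics/w1.png

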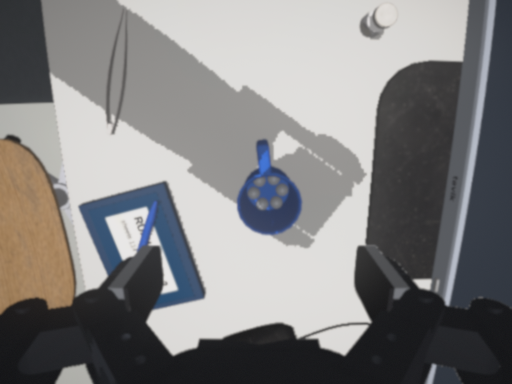

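Run:
```python
from m import *
z=np.load('w1.npz',allow_pickle=True);p,d,c=z['p'],z['d'],z['c'].item();X=cloud(c,d)
hsv=cv2.cvtColor(p,cv2.COLOR_RGB2HSV)
b=(hsv[...,0]>105)&(hsv[...,0]<128)&(hsv[...,1]>120)
b[:, :225]=0;b[:,320:]=0;b[:120]=0;b[250:]=0
n,l,s,_=cv2.connectedComponentsWithStats(b.astype(np.uint8));k=1+s[1:,4].argmax();b=l==k;print(s[k])
P=X[b];print('z pct',np.percentile(P[:,2],[1,5,50,90,95,99]).round(3))
lip=P[P[:,2]>.056];c0=np.array([.487,-.222])
for _ in range(3):
    r=np.hypot(*(lip[:,:2]-c0).T);q=lip[(r<.034)&(r>.024)];c0,R=fit(q);print('lip',c0.round(4),R.round(4),len(q),q[:,2].mean().round(4))
h=P[(np.hypot(*(P[:,:2]-c0).T)>.040)&(P[:,2]>.045)]
print('handle',h.min(0).round(4),h.max(0).round(4),h.mean(0).round(4),np.median(h,0).round(4),len(h))
v=h[:,:2].mean(0)-c0;print('dir deg',np.degrees(np.arctan2(v[1],v[0])),np.hypot(*v))
# contour ray method: outer contour on z=.058 plane
cn=max(cv2.findContours(b.astype(np.uint8),cv2.RETR_EXTERNAL,cv2.CHAIN_APPROX_NONE)[0],key=len)[:,0]
C=onplane(c,cn,.058);C=C[C[:,1]<c0[1]-.01];print('contour',robfit(C))
tb=(X[...,2]>.15)&(X[...,0]>.56)&(d>0);print('mon x pct',np.percentile(X[tb][:,0],[0.5,5,50]) if tb.any() else None, X[tb].min(0))
bl=X[b|False]
```

```text
[238 144  63  89 784]
z pct [0.004 0.005 0.056 0.06  0.061 0.061]
lip [ 0.4904 -0.2246] 0.0289 293 0.0595
lip [ 0.4909 -0.225 ] 0.0287 355 0.0596
lip [ 0.4909 -0.225 ] 0.0287 355 0.0596
handle [ 0.481  -0.1857  0.0508] [ 0.4912 -0.1323  0.3542] [ 0.4857 -0.1769  0.0582] [ 0.4856 -0.1774  0.055 ] 186
dir deg 96.15947075451024 0.04840934539448577
contour (array([ 0.49321004, -0.23045514]), np.float64(0.02418458201760442), 39)
mon x pct [0.60432844 0.60492057 0.60890318] [ 0.60271845 -0.33416828  0.15004636]
```

Emit:
{"op": "drive_tool", "data": {
  "motion": [
    {"translation":[0.005,0.025,-0.02],"yaw":6.5,"gripper":0.4},
    {"translation":[0.005,0.025,-0.06],"yaw":6.5,"gripper":0.4},
    {"translation":[0.005,0.025,-0.11],"yaw":6.5,"gripper":0.4},
    {"translation":[0.005,0.025,-0.15],"yaw":6.5,"gripper":0.4},
    {"translation":[0.005,0.025,-0.183],"yaw":6.5,"gripper":0.4},
    {"translation":[0.005,0.025,-0.183],"yaw":6.5,"gripper":0.2},
    {"translation":[0.005,0.025,-0.183],"yaw":6.5,"gripper":0},
    {"translation":[0.005,0.025,-0.183],"yaw":6.5,"gripper":0},
    {"translation":[0.005,0.025,-0.183],"yaw":6.5,"gripper":0},
    {"translation":[0.005,0.025,-0.183],"yaw":6.5,"gripper":0}
  ]
}}

```text
t: 2.65
position: [0.4861, -0.1753, 0.1015]
orientation: [[-0.106, 0.994, 0.001], [0.994, 0.106, -0.001], [-0.001, 0.001, -1.0]]
ft_force: [-1.3, 0.3, -1.1]
grip_width: 0.131
gripper_force: 59.1
```

Emit:
{"op": "drive_tool", "data": {
  "motion": [
    {"translation":[0,0,0.04],"yaw":0,"gripper":0},
    {"translation":[0,0,0.09],"yaw":0,"gripper":0},
    {"translation":[0,0.02,0.14],"yaw":0,"gripper":0},
    {"translation":[0,0.06,0.17],"yaw":-3,"gripper":0},
    {"translation":[0.005,0.11,0.18],"yaw":-6,"gripper":0},
    {"translation":[0.01,0.16,0.18],"yaw":-6,"gripper":0},
    {"translation":[0.01,0.21,0.18],"yaw":-6,"gripper":0},
    {"translation":[0.01,0.26,0.18],"yaw":-6,"gripper":0},
    {"translation":[0.02,0.31,0.18],"yaw":-6,"gripper":0},
    {"translation":[0.03,0.355,0.18],"yaw":-6,"gripper":0},
    {"translation":[0.045,0.39,0.17],"yaw":-6,"gripper":0},
    {"translation":[0.055,0.4,0.15],"yaw":-6,"gripper":0},
    {"translation":[0.055,0.39,0.12],"yaw":-6,"gripper":0},
    {"translation":[0.055,0.383,0.11],"yaw":-6,"gripper":0},
    {"translation":[0.055,0.383,0.11],"yaw":-6,"gripper":0}
  ]
}}

```text
t: 4.53
position: [0.5406, 0.2073, 0.2105]
orientation: [[-0.001, 1.0, -0.001], [1.0, 0.001, -0.0], [-0.0, -0.001, -1.0]]
ft_force: [0.1, -0.3, -1.1]
grip_width: 0.131
gripper_force: 59.3
```

Run:
```python
from h import *
c,p,d=grab("scene");X=cloud(c,d)
hsv=cv2.cvtColor(p,cv2.COLOR_RGB2HSV)
b=(hsv[...,0]>105)&(hsv[...,0]<128)&(hsv[...,1]>120)&(np.hypot(X[...,0]-.541,X[...,1]-.15)<.1)&(X[...,2]>.07)
print(b.sum(),X[b].min(0).round(3),X[b].max(0).round(3))
cv2.imwrite('pics/s1.png',cv2.resize(p[120:300,180:380,::-1],None,fx=3,fy=3))
```

```text
283 [0.49  0.133 0.109] [0.555 0.221 0.232]
```

View pics/s1.png

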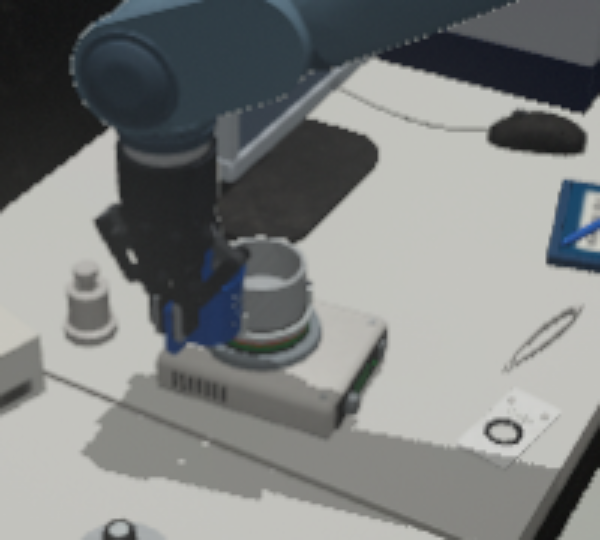

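Emit:
{"op": "drive_tool", "data": {
  "motion": [
    {"translation":[0,-0.012,-0.002],"yaw":0,"gripper":0},
    {"translation":[0,-0.021,-0.002],"yaw":0,"gripper":0},
    {"translation":[0,-0.025,0.004],"yaw":0,"gripper":0},
    {"translation":[0,-0.028,0.011],"yaw":0,"gripper":0},
    {"translation":[0,-0.032,0.017],"yaw":0,"gripper":0},
    {"translation":[0,-0.032,0.017],"yaw":0,"gripper":0}
  ]
}}

```text
t: 5.32
position: [0.541, 0.1765, 0.2292]
orientation: [[-0.0, 1.0, 0.001], [1.0, 0.0, 0.004], [0.004, 0.001, -1.0]]
ft_force: [-2.3, 6.5, 1.4]
grip_width: 0.127
gripper_force: 59.8
```

```bash
cat > look.py <<'E'
import sys
from h import *
s=robot.sense();print(s['t'],np.round(s['position'],4),np.round(s['ft_force'],1),np.round(s['ft_torque'],2))
c,p,d=grab("scene");X=cloud(c,d);P=s['position']
hsv=cv2.cvtColor(p,cv2.COLOR_RGB2HSV)
b=(hsv[...,0]>105)&(hsv[...,0]<128)&(hsv[...,1]>120)&(np.hypot(X[...,0]-P[0],X[...,1]-P[1])<.13)&(X[...,2]>.0)&(X[...,2]<P[2]-.02)
print(b.sum(),X[b].min(0).round(3),X[b].max(0).round(3))
if len(sys.argv)>1: 
    v,u=np.nonzero(b);v,u=int(v.mean()),int(u.mean());v=max(v,90);u=max(u,100)
    cv2.imwrite(f'pics/{sys.argv[1]}.png',cv2.resize(p[v-90:v+90,u-100:u+100,::-1],None,fx=3,fy=3))
r=(hsv[...,0]<90)&(X[...,2]>.1)&(X[...,2]<.13)&(np.hypot(X[...,0]-.541,X[...,1]-.071)<.045)
print('rim z',np.percentile(X[r][:,2],[50,95]).round(4))
E
python3 look.py s2
```

```text
5.325 [0.541  0.1765 0.2292] [-2.3  6.5  1.4] [ 1.16  0.31 -0.04]
356 [0.507 0.101 0.119] [0.555 0.193 0.192]
rim z [0.1134 0.1224]
```

View pics/s2.png

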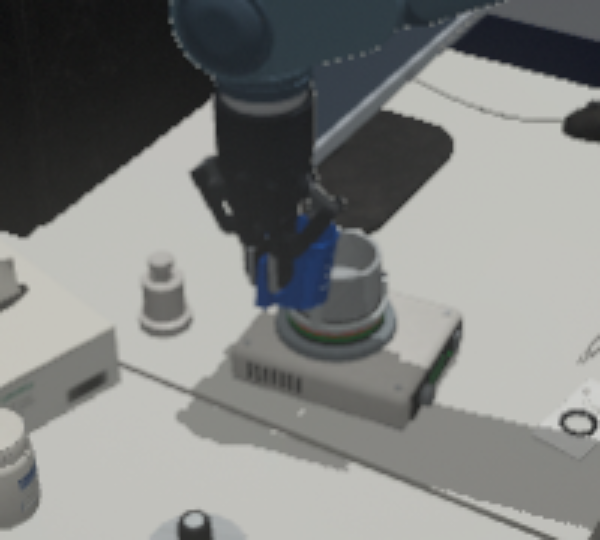

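Emit:
{"op": "drive_tool", "data": {
  "motion": [
    {"translation":[0,-0.005,0.005],"yaw":0,"gripper":0},
    {"translation":[0,-0.01,0.01],"yaw":0,"gripper":0},
    {"translation":[0,-0.0155,0.015],"yaw":0,"gripper":0},
    {"translation":[0,-0.022,0.019],"yaw":0,"gripper":0},
    {"translation":[0,-0.028,0.0225],"yaw":0,"gripper":0},
    {"translation":[0,-0.0345,0.026],"yaw":0,"gripper":0},
    {"translation":[0,-0.0345,0.026],"yaw":0,"gripper":0}
  ]
}}

```text
t: 6.25
position: [0.5411, 0.1405, 0.2546]
orientation: [[-0.001, 1.0, 0.001], [1.0, 0.001, -0.001], [-0.001, 0.001, -1.0]]
ft_force: [-0.0, 0.0, -1.7]
grip_width: 0.127
gripper_force: 62.5
```

```bash
python3 look.py s3
```

```text
6.25 [0.5411 0.1405 0.2546] [-0.   0.  -1.7] [ 0.05  0.   -0.01]
409 [0.509 0.074 0.136] [0.552 0.17  0.214]
rim z [0.1093 0.1199]
```

View pics/s3.png

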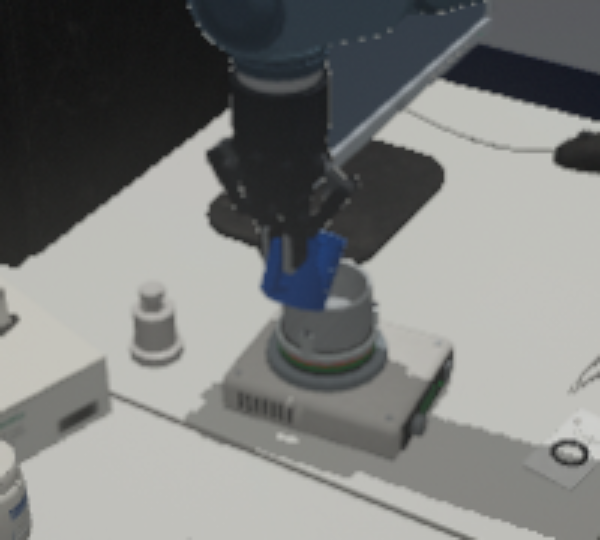

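```bash
cat > tilt.py <<'E'
from h import *
s=robot.sense();P=s['position'];piv=P-[0,0,.054]
print(round(s['t'],2),P.round(4),np.round(s['ft_force'],1))
for n in("scene","top"):
    c,p,d=grab(n);X=cloud(c,d)
    hsv=cv2.cvtColor(p,cv2.COLOR_RGB2HSV)
    b=(hsv[...,0]>105)&(hsv[...,0]<128)&(hsv[...,1]>100)&(np.hypot(X[...,0]-P[0],X[...,1]-P[1])<.13)&(X[...,2]>.005)&(X[...,2]<P[2]-.02)
    Q=(X[b]-piv)*1000
    print(n,len(Q))
    for k in np.arange(-90,50,8):
        q=Q[(Q[:,2]>=k)&(Q[:,2]<k+8)]
        if len(q)>2: print(k+4,'n',len(q),'y',np.percentile(q[:,1],[3,97]).round(),'x',np.percentile(q[:,0],[3,97]).round())
    cv2.imwrite('pics/%s_t%05d.png'%(n,s['t']*100),p[:,:,::-1])
E
python3 tilt.py
```

```text
6.3 [0.541  0.1407 0.2543] [-0.5 -0.9 -2. ]
scene 431
-54 n 26 y [-24.   6.] x [-30. -12.]
-46 n 64 y [-26.   9.] x [-29.   3.]
-38 n 57 y [-28.   6.] x [-30.  -1.]
-30 n 81 y [-67.  22.] x [-30.   1.]
-22 n 68 y [-49.  29.] x [-31.  -1.]
-14 n 58 y [-41.  25.] x [-32.  -1.]
-6 n 40 y [-33.  20.] x [-31.  -0.]
2 n 21 y [-19.  16.] x [-21.   3.]
10 n 9 y [ 4. 14.] x [-8.  3.]
26 n 3 y [10. 13.] x [-39. -35.]
top 177
-54 n 14 y [-52. -47.] x [-8. 12.]
-46 n 25 y [-56. -38.] x [-17.  17.]
-38 n 32 y [-64.  -8.] x [-20.  18.]
-30 n 49 y [-69. -11.] x [-23.  21.]
-22 n 35 y [-69. -11.] x [-24.  25.]
-14 n 11 y [-55. -14.] x [-27. -14.]
-6 n 3 y [-20. -17.] x [-14. -12.]
2 n 3 y [-23. -20.] x [-14. -10.]
```

Emit:
{"op": "drive_tool", "data": {
  "motion": [
    {"translation":[0,0.02,0],"yaw":0,"gripper":0},
    {"translation":[0,0.036,0],"yaw":0,"gripper":0},
    {"translation":[0,0.036,-0.015],"yaw":0,"gripper":0},
    {"translation":[0,0.02,-0.015],"yaw":0,"gripper":0},
    {"translation":[0,0.013,-0.0105],"yaw":0,"gripper":0},
    {"translation":[0,0.006,-0.0065],"yaw":0,"gripper":0},
    {"translation":[0,-0.002,-0.003],"yaw":0,"gripper":0},
    {"translation":[0,-0.01,-0.001],"yaw":0,"gripper":0},
    {"translation":[0,-0.019,0.001],"yaw":0,"gripper":0},
    {"translation":[0,-0.028,0.002],"yaw":0,"gripper":0},
    {"translation":[0,-0.028,0.002],"yaw":0,"gripper":0}
  ]
}}

```text
t: 7.78
position: [0.5416, 0.1136, 0.2585]
orientation: [[0.0, 1.0, 0.003], [1.0, -0.0, 0.004], [0.004, 0.003, -1.0]]
ft_force: [-1.8, 6.0, 5.3]
grip_width: 0.127
gripper_force: 70.5
```

```bash
python3 tilt.py; python3 look.py
```

```text
7.78 [0.5416 0.1136 0.2585] [-1.8  6.   5.3]
scene 516
-78 n 5 y [5. 8.] x [-16.   7.]
-70 n 16 y [ 8. 13.] x [-25.   6.]
-62 n 27 y [-1. 18.] x [-30.  12.]
-54 n 43 y [-14.  23.] x [-29.   8.]
-46 n 79 y [-16.  28.] x [-31.  12.]
-38 n 99 y [-27.  25.] x [-31.  11.]
-30 n 86 y [-32.  25.] x [-31.  -1.]
-22 n 56 y [-28.  30.] x [-29.  -2.]
-14 n 32 y [-24.  35.] x [-24.  -2.]
-6 n 35 y [15. 36.] x [-8.  2.]
2 n 24 y [ 5. 21.] x [-9.  4.]
10 n 11 y [-3. 13.] x [-9.  4.]
top 76
-70 n 12 y [-28. -23.] x [-7.  6.]
-62 n 8 y [-29. -23.] x [-14.  -6.]
-38 n 5 y [-27. -10.] x [-28. -25.]
-30 n 11 y [-24. -10.] x [-27. -20.]
-22 n 19 y [-29. -10.] x [-27. -15.]
-14 n 13 y [-30. -16.] x [-24. -13.]
-6 n 5 y [-23. -21.] x [-16.  -9.]
7.875 [0.5417 0.1136 0.2585] [-1.6  6.   5. ] [1.55 0.37 0.01]
488 [0.509 0.079 0.129] [0.557 0.149 0.227]
rim z [0.1082 0.1179]
```

Emit:
{"op": "drive_tool", "data": {
  "motion": [
    {"translation":[0,-0.005,-0.001],"yaw":0,"gripper":0},
    {"translation":[0,-0.01,-0.003],"yaw":0,"gripper":0},
    {"translation":[0,-0.015,-0.004],"yaw":0,"gripper":0},
    {"translation":[0,-0.021,-0.006],"yaw":0,"gripper":0},
    {"translation":[0,-0.027,-0.008],"yaw":0,"gripper":0},
    {"translation":[0,-0.032,-0.011],"yaw":0,"gripper":0},
    {"translation":[0,-0.037,-0.014],"yaw":0,"gripper":0},
    {"translation":[0,-0.041,-0.017],"yaw":0,"gripper":0},
    {"translation":[0,-0.041,-0.017],"yaw":0,"gripper":0}
  ]
}}

```text
t: 9.05
position: [0.5424, 0.0715, 0.2424]
orientation: [[0.0, 1.0, 0.005], [1.0, -0.0, 0.001], [0.001, 0.005, -1.0]]
ft_force: [-1.9, 2.1, 8.7]
grip_width: 0.127
gripper_force: 67.1
```

```bash
python3 tilt.py; python3 look.py s4
```

```text
9.05 [0.5424 0.0715 0.2424] [-1.9  2.1  8.7]
scene 600
-78 n 3 y [38. 39.] x [-4.  4.]
-70 n 18 y [37. 42.] x [-20.   9.]
-62 n 43 y [-1. 44.] x [-29.  14.]
-54 n 59 y [-4. 43.] x [-30.  14.]
-46 n 84 y [-16.  45.] x [-32.  17.]
-38 n 88 y [-11.  46.] x [-30.  12.]
-30 n 137 y [-11.  45.] x [-27.  12.]
-22 n 75 y [-13.  38.] x [-21.   2.]
-14 n 20 y [ 1. 36.] x [-19.   4.]
-6 n 15 y [17. 37.] x [-9. -0.]
2 n 38 y [ 3. 37.] x [-9.  5.]
10 n 20 y [-2. 32.] x [-7.  3.]
top 80
-70 n 5 y [-21. -18.] x [-14.  -9.]
-38 n 14 y [-1. 40.] x [-24. -18.]
-30 n 37 y [-16.  41.] x [-24.  -8.]
-22 n 20 y [-16.  41.] x [-18.  -3.]
9.15 [0.5424 0.0716 0.2425] [-1.5  2.4  8.6] [0.82 0.45 0.03]
565 [0.51  0.055 0.115] [0.561 0.119 0.197]
rim z [0.1049 0.1091]
```

View pics/s4.png

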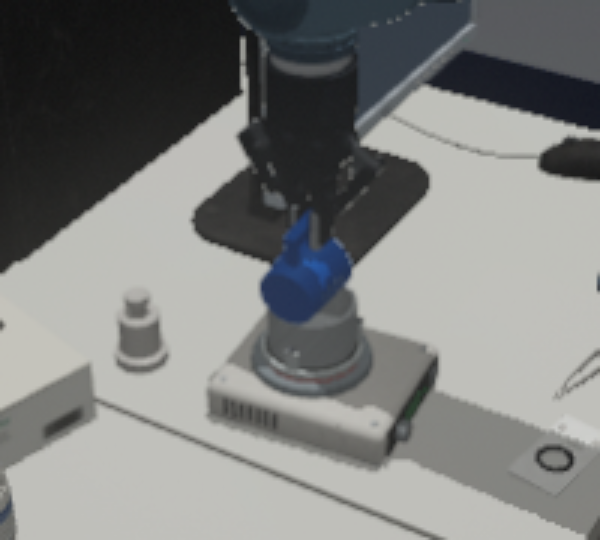

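Emit:
{"op": "drive_tool", "data": {
  "motion": [
    {"translation":[0,0,0.008],"yaw":0,"gripper":0},
    {"translation":[0,0.005,0.018],"yaw":0,"gripper":0},
    {"translation":[0,0.02,0.018],"yaw":0,"gripper":0},
    {"translation":[0,0.02,0.008],"yaw":0,"gripper":0},
    {"translation":[0,0.018,0],"yaw":0,"gripper":0},
    {"translation":[0,0.011,-0.004],"yaw":0,"gripper":0},
    {"translation":[0,0.0025,-0.008],"yaw":0,"gripper":0},
    {"translation":[0,-0.004,-0.012],"yaw":0,"gripper":0},
    {"translation":[0,-0.01,-0.0155],"yaw":0,"gripper":0},
    {"translation":[0,-0.0175,-0.022],"yaw":0,"gripper":0},
    {"translation":[0,-0.0175,-0.022],"yaw":0,"gripper":0},
    {"translation":[0,-0.0175,-0.022],"yaw":0,"gripper":0}
  ]
}}

```text
t: 10.7
position: [0.5426, 0.0534, 0.2197]
orientation: [[-0.002, 1.0, 0.004], [1.0, 0.002, -0.003], [-0.003, 0.004, -1.0]]
ft_force: [-2.2, -6.7, 16.5]
grip_width: 0.127
gripper_force: 76.9
```

```bash
python3 tilt.py; python3 look.py
```

```text
10.7 [0.5426 0.0534 0.2197] [-2.2 -6.7 16.5]
scene 611
-62 n 4 y [13. 29.] x [-30. -25.]
-54 n 14 y [18. 44.] x [-31. -25.]
-46 n 37 y [ 6. 74.] x [-33.   3.]
-38 n 81 y [ 7. 73.] x [-31.  11.]
-30 n 102 y [ 5. 70.] x [-30.  17.]
-22 n 105 y [ 5. 66.] x [-29.  18.]
-14 n 117 y [ 7. 62.] x [-27.  16.]
-6 n 69 y [12. 58.] x [-21.  11.]
2 n 28 y [11. 55.] x [-9.  4.]
10 n 30 y [-0. 39.] x [-9.  3.]
18 n 22 y [13. 38.] x [-10.   2.]
top 97
-22 n 10 y [16. 51.] x [-21. -15.]
-14 n 27 y [19. 57.] x [-20.  -1.]
-6 n 47 y [32. 54.] x [-18.  -3.]
2 n 12 y [39. 52.] x [-15.  -1.]
10.8 [0.5426 0.0535 0.2198] [-2.  -7.3 15.8] [-0.57  0.58  0.13]
562 [0.51  0.051 0.106] [0.563 0.128 0.188]
rim z [0.1046 0.1069]
```

Emit:
{"op": "drive_tool", "data": {
  "motion": [
    {"translation":[0,0,0],"yaw":0,"gripper":0},
    {"translation":[0,0,0],"yaw":0,"gripper":0},
    {"translation":[0,0,0],"yaw":0,"gripper":0},
    {"translation":[0,0,0.01],"yaw":0,"gripper":0},
    {"translation":[0,0,0.025],"yaw":0,"gripper":0},
    {"translation":[0,0,0.05],"yaw":0,"gripper":0},
    {"translation":[0,0,0.09],"yaw":0,"gripper":0},
    {"translation":[0,-0.03,0.1],"yaw":0,"gripper":0},
    {"translation":[-0.01,-0.08,0.1],"yaw":0,"gripper":0},
    {"translation":[-0.03,-0.13,0.1],"yaw":0,"gripper":0},
    {"translation":[-0.05,-0.17,0.1],"yaw":0,"gripper":0},
    {"translation":[-0.05,-0.17,0.1],"yaw":0,"gripper":0}
  ]
}}

```text
t: 12.35
position: [0.4894, -0.1167, 0.3155]
orientation: [[0.002, 1.0, -0.003], [1.0, -0.002, 0.001], [0.001, -0.003, -1.0]]
ft_force: [1.1, 0.2, -0.4]
grip_width: 0.134
gripper_force: 74.0
```

```bash
python3 tilt.py
python3 - <<'E'
from h import *
c,p,d=grab('wrist');np.savez('w2.npz',p=p,d=d,c=c)
t=grab('top');np.savez('t2.npz',p=t[1],d=t[2])
a=cv2.resize(t[1][150:240,190:310],(480,360),interpolation=cv2.INTER_CUBIC)
s=grab('scene');b=cv2.resize(s[1][170:260,200:320],(480,360),interpolation=cv2.INTER_CUBIC)
w=cv2.resize(p,(400,300))
im=np.zeros((580,800,3),np.uint8);im[:280,:373]=cv2.resize(a,(373,280));im[:280,380:753]=cv2.resize(b,(373,280));im[280:580,:400]=w
cv2.imwrite('pics/m1.png',im[:,:,::-1])
E
```

```text
12.35 [ 0.4894 -0.1167  0.3155] [ 1.1  0.2 -0.4]
scene 555
-62 n 6 y [27. 42.] x [-25. -21.]
-54 n 17 y [14. 55.] x [-33. -19.]
-46 n 33 y [15. 73.] x [-33.   3.]
-38 n 80 y [11. 74.] x [-31.  15.]
-30 n 91 y [ 7. 71.] x [-30.  17.]
-22 n 97 y [ 5. 67.] x [-28.  18.]
-14 n 93 y [ 3. 63.] x [-25.  16.]
-6 n 71 y [ 5. 60.] x [-20.  12.]
2 n 22 y [15. 52.] x [-9.  3.]
10 n 23 y [-1. 38.] x [-9.  3.]
18 n 22 y [11. 34.] x [-9.  2.]
top 272
-46 n 11 y [71. 74.] x [-10.   9.]
-38 n 30 y [ 8. 72.] x [-27.  16.]
-30 n 41 y [ 5. 68.] x [-25.  20.]
-22 n 72 y [ 8. 64.] x [-23.  21.]
-14 n 71 y [11. 61.] x [-19.  23.]
-6 n 31 y [18. 58.] x [-6. 20.]
2 n 10 y [49. 54.] x [ 3. 16.]
18 n 3 y [21. 26.] x [-4. -3.]
```

View pics/m1.png

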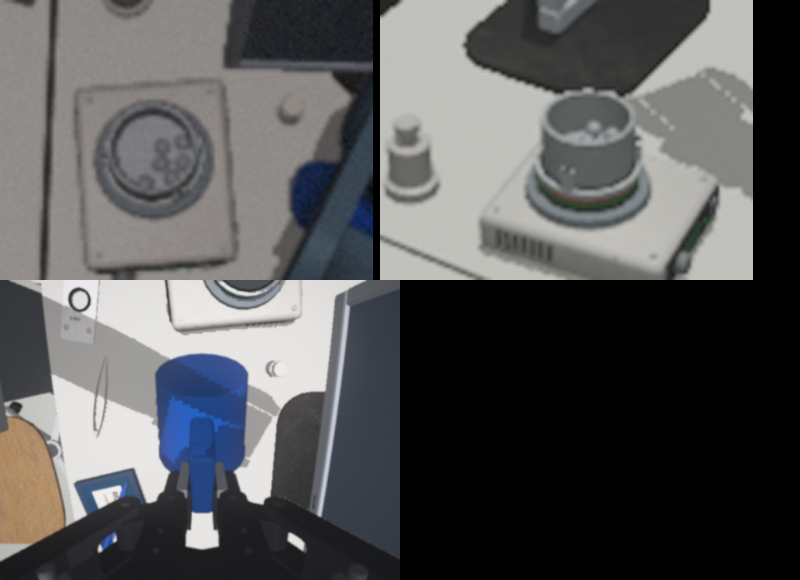

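Emit:
{"op": "drive_tool", "data": {
  "motion": [
    {"translation":[0.02,0.02,-0.04],"yaw":0,"gripper":0},
    {"translation":[0.045,0.03,-0.08],"yaw":0,"gripper":0},
    {"translation":[0.046,0.04,-0.0975],"yaw":0,"gripper":0},
    {"translation":[0.046,0.06,-0.0975],"yaw":0,"gripper":0},
    {"translation":[0.046,0.07,-0.0975],"yaw":0,"gripper":0},
    {"translation":[0.046,0.078,-0.0975],"yaw":0,"gripper":0},
    {"translation":[0.046,0.084,-0.091],"yaw":0,"gripper":0},
    {"translation":[0.046,0.09,-0.084],"yaw":0,"gripper":0},
    {"translation":[0.046,0.097,-0.079],"yaw":0,"gripper":0},
    {"translation":[0.046,0.104,-0.075],"yaw":0,"gripper":0},
    {"translation":[0.046,0.104,-0.075],"yaw":0,"gripper":0}
  ]
}}

```text
t: 13.98
position: [0.5378, -0.0129, 0.2451]
orientation: [[-0.003, 1.0, 0.005], [1.0, 0.003, -0.007], [-0.007, 0.005, -1.0]]
ft_force: [-0.7, -8.4, 2.5]
grip_width: 0.128
gripper_force: 66.8
```

```bash
python3 tilt.py
```

```text
13.97 [ 0.5378 -0.0129  0.2451] [-0.7 -8.4  2.5]
scene 546
-70 n 4 y [40. 46.] x [-14.   0.]
-62 n 30 y [42. 48.] x [-19.  15.]
-54 n 58 y [-7. 48.] x [-32.  14.]
-46 n 75 y [-7. 48.] x [-31.  19.]
-38 n 83 y [-12.  48.] x [-30.  15.]
-30 n 95 y [-12.  46.] x [-27.  15.]
-22 n 117 y [-10.  46.] x [-21.  12.]
-14 n 16 y [-2. 36.] x [-11.   4.]
-6 n 14 y [13. 36.] x [-16.   2.]
2 n 22 y [ 8. 34.] x [-9.  0.]
10 n 31 y [-4. 32.] x [-8.  4.]
top 96
-38 n 7 y [43. 43.] x [-12.   8.]
-30 n 14 y [10. 40.] x [-20.  -0.]
-22 n 62 y [12. 41.] x [-17.   6.]
-14 n 7 y [31. 41.] x [-8.  5.]
-6 n 3 y [29. 31.] x [-4.  1.]
```

Emit:
{"op": "drive_tool", "data": {
  "motion": [
    {"translation":[0,0.006,0.004],"yaw":0,"gripper":0},
    {"translation":[0,0.011,0.007],"yaw":0,"gripper":0},
    {"translation":[0,0.018,0.009],"yaw":0,"gripper":0},
    {"translation":[0,0.0245,0.01],"yaw":0,"gripper":0},
    {"translation":[0,0.031,0.011],"yaw":0,"gripper":0},
    {"translation":[0,0.0385,0.011],"yaw":0,"gripper":0},
    {"translation":[0,0.0455,0.011],"yaw":0,"gripper":0},
    {"translation":[0,0.0525,0.01],"yaw":0,"gripper":0},
    {"translation":[0,0.06,0.008],"yaw":0,"gripper":0},
    {"translation":[0,0.066,0.006],"yaw":0,"gripper":0},
    {"translation":[0,0.066,0.006],"yaw":0,"gripper":0}
  ]
}}

```text
t: 15.45
position: [0.5379, 0.0537, 0.2512]
orientation: [[-0.002, 1.0, 0.005], [1.0, 0.002, -0.005], [-0.005, 0.005, -1.0]]
ft_force: [-1.4, -4.5, 4.7]
grip_width: 0.129
gripper_force: 71.0
```

```bash
python3 tilt.py
```

```text
15.45 [0.5379 0.0537 0.2512] [-1.4 -4.5  4.7]
scene 413
-62 n 12 y [-15.  -2.] x [-28.   1.]
-54 n 25 y [-20.   5.] x [-29.   7.]
-46 n 52 y [-20.  12.] x [-30.  16.]
-38 n 85 y [-30.  12.] x [-30.  14.]
-30 n 64 y [-43.   7.] x [-32.  -3.]
-22 n 58 y [-43.  17.] x [-32.  -5.]
-14 n 48 y [-42.  22.] x [-29.  -1.]
-6 n 38 y [-36.  24.] x [-23.   1.]
2 n 17 y [ 2. 16.] x [-7.  3.]
10 n 6 y [-2.  8.] x [-2.  4.]
18 n 3 y [ 0. 11.] x [-8.  1.]
26 n 4 y [12. 15.] x [-37.  -9.]
top 89
-62 n 9 y [-45. -40.] x [-12.  10.]
-54 n 5 y [-44. -14.] x [-25.  12.]
-46 n 6 y [-68. -21.] x [-22.  24.]
-30 n 12 y [-33. -16.] x [-25. -18.]
-22 n 14 y [-42. -14.] x [-25.  11.]
-14 n 19 y [-40. -22.] x [-25. -15.]
-6 n 18 y [-40. -27.] x [-23. -10.]
```

Emit:
{"op": "drive_tool", "data": {
  "motion": [
    {"translation":[0,-0.005,0.03],"yaw":0,"gripper":0},
    {"translation":[0,-0.02,0.06],"yaw":0,"gripper":0},
    {"translation":[-0.01,-0.07,0.06],"yaw":0,"gripper":0},
    {"translation":[-0.03,-0.12,0.05],"yaw":0,"gripper":0},
    {"translation":[-0.05,-0.17,0.02],"yaw":0,"gripper":0},
    {"translation":[-0.052,-0.22,-0.03],"yaw":0,"gripper":0},
    {"translation":[-0.052,-0.26,-0.06],"yaw":0,"gripper":0},
    {"translation":[-0.052,-0.281,-0.08],"yaw":0,"gripper":0},
    {"translation":[-0.052,-0.281,-0.095],"yaw":0,"gripper":0},
    {"translation":[-0.052,-0.281,-0.105],"yaw":0,"gripper":0},
    {"translation":[-0.052,-0.281,-0.11],"yaw":0,"gripper":0},
    {"translation":[-0.052,-0.281,-0.11],"yaw":0,"gripper":0}
  ]
}}

```text
t: 17.05
position: [0.4851, -0.2255, 0.1382]
orientation: [[-0.003, 1.0, 0.0], [1.0, 0.003, -0.0], [-0.0, 0.0, -1.0]]
ft_force: [-0.5, -0.1, -1.0]
grip_width: 0.129
gripper_force: 69.9
```

```bash
python3 tilt.py
```

```text
17.05 [ 0.4851 -0.2255  0.1382] [-0.5 -0.1 -1. ]
scene 378
-78 n 20 y [-90.  12.] x [-128.  -88.]
-70 n 51 y [-82.  10.] x [-129.  -93.]
-62 n 20 y [-23.  -0.] x [-127.    6.]
-54 n 20 y [-6.  6.] x [-29.  14.]
-46 n 35 y [-16.  12.] x [-30.  17.]
-38 n 62 y [-25.  13.] x [-30.  15.]
-30 n 43 y [-30.  11.] x [-31.   1.]
-22 n 37 y [-42.  17.] x [-33.  -2.]
-14 n 33 y [-40.  24.] x [-30.   0.]
-6 n 27 y [-34.  22.] x [-25.   1.]
2 n 11 y [ 4. 17.] x [-8.  3.]
10 n 12 y [-12.   7.] x [-4.  3.]
18 n 3 y [-5.  6.] x [-25.   2.]
26 n 4 y [12. 14.] x [-38. -14.]
top 0
```

Emit:
{"op": "drive_tool", "data": {
  "motion": [
    {"translation":[0,0.004,-0.003],"yaw":0,"gripper":0},
    {"translation":[0,0.01,-0.006],"yaw":0,"gripper":0},
    {"translation":[0,0.017,-0.009],"yaw":0,"gripper":0},
    {"translation":[0,0.0245,-0.013],"yaw":0,"gripper":0},
    {"translation":[0,0.031,-0.017],"yaw":0,"gripper":0},
    {"translation":[0,0.037,-0.022],"yaw":0,"gripper":0},
    {"translation":[0,0.043,-0.027],"yaw":0,"gripper":0},
    {"translation":[0,0.048,-0.032],"yaw":0,"gripper":0},
    {"translation":[0,0.053,-0.036],"yaw":0,"gripper":0},
    {"translation":[0,0.053,-0.036],"yaw":0,"gripper":0}
  ]
}}

```text
t: 18.4
position: [0.4864, -0.1736, 0.1037]
orientation: [[-0.003, 1.0, 0.004], [1.0, 0.003, -0.003], [-0.003, 0.004, -1.0]]
ft_force: [0.3, 0.4, 8.5]
grip_width: 0.125
gripper_force: 82.6
```

```bash
python3 tilt.py
```

```text
18.4 [ 0.4864 -0.1736  0.1037] [0.3 0.4 8.5]
scene 187
-46 n 4 y [-51. -42.] x [-122. -116.]
-38 n 21 y [-66. -21.] x [-120.  -16.]
-30 n 19 y [-35. -14.] x [-30. -11.]
-22 n 18 y [-42. -17.] x [-30. -15.]
-14 n 23 y [-47.  13.] x [-31.  -3.]
-6 n 38 y [-80.  13.] x [-30.   2.]
2 n 28 y [-82.  11.] x [-32.  22.]
10 n 11 y [-66.  13.] x [-24.  12.]
18 n 15 y [-29.  15.] x [-15.   9.]
26 n 7 y [-4. 13.] x [-32.   0.]
34 n 3 y [12. 17.] x [-42. -38.]
top 0
```

Emit:
{"op": "drive_tool", "data": {
  "motion": [
    {"translation":[0,0.002,-0.002],"yaw":0,"gripper":0},
    {"translation":[0,0.004,-0.005],"yaw":0,"gripper":0},
    {"translation":[0,0.006,-0.008],"yaw":0,"gripper":0},
    {"translation":[0,0.007,-0.01],"yaw":0,"gripper":0},
    {"translation":[0,0.007,-0.01],"yaw":0,"gripper":0}
  ]
}}

```text
t: 19.12
position: [0.4865, -0.1667, 0.0939]
orientation: [[-0.002, 1.0, 0.004], [1.0, 0.002, -0.003], [-0.003, 0.004, -1.0]]
ft_force: [-0.7, 1.1, 9.7]
grip_width: 0.13
gripper_force: 83.0
```

```bash
python3 tilt.py
```

```text
19.12 [ 0.4865 -0.1667  0.0939] [-0.7  1.1  9.7]
scene 163
-30 n 24 y [-62. -21.] x [-118.  -13.]
-22 n 19 y [-53. -20.] x [-116.  -15.]
-14 n 18 y [-40.  12.] x [-30.  -0.]
-6 n 26 y [-76.  12.] x [-29.   2.]
2 n 25 y [-78.  10.] x [-31.   7.]
10 n 16 y [-80.  12.] x [-10.   7.]
18 n 17 y [-80.  12.] x [-15.   8.]
26 n 16 y [-27.  15.] x [-36.   7.]
top 0
```

Emit:
{"op": "drive_tool", "data": {
  "motion": [
    {"translation":[0,0.001,-0.002],"yaw":0,"gripper":0},
    {"translation":[0,0.001,-0.003],"yaw":0,"gripper":0},
    {"translation":[0,0.001,-0.002],"yaw":0,"gripper":0.25},
    {"translation":[0,0.001,-0.001],"yaw":0,"gripper":0.4},
    {"translation":[0,0.001,0],"yaw":0,"gripper":0.4},
    {"translation":[0,0.001,0],"yaw":0,"gripper":0.4},
    {"translation":[0,0.001,0.02],"yaw":0,"gripper":0.4},
    {"translation":[0,0.001,0.05],"yaw":0,"gripper":0.4},
    {"translation":[0,0.01,0.1],"yaw":0,"gripper":0.6},
    {"translation":[0,0.05,0.15],"yaw":0,"gripper":0.8},
    {"translation":[0,0.1,0.2],"yaw":0,"gripper":1},
    {"translation":[0.02,0.15,0.25],"yaw":0,"gripper":1},
    {"translation":[0.03,0.19,0.25],"yaw":0,"gripper":1},
    {"translation":[0.03,0.19,0.25],"yaw":0,"gripper":1}
  ]
}}

```text
t: 20.98
position: [0.5156, 0.0265, 0.3437]
orientation: [[-0.007, 1.0, 0.003], [1.0, 0.007, -0.0], [-0.0, 0.003, -1.0]]
ft_force: [0.4, 0.1, -0.4]
grip_width: 0.996
gripper_force: 0.0
```

Run:
```python
from h import *
print(robot.sense()['position'].round(4),robot.sense()['ft_force'].round(1))
c,p,d=grab('wrist');np.savez('w3.npz',p=p,d=d,c=c)
s=grab('scene');np.savez('s5.npz',p=s[1],d=s[2])
b=cv2.resize(s[1][150:270,180:360],(396,264),interpolation=cv2.INTER_CUBIC)
im=np.zeros((600,800,3),np.uint8);im[:264,:396]=b;im[300:600,:400]=cv2.resize(p,(400,300))
t=grab('top');im[:264,400:796]=cv2.resize(t[1][150:250,220:370],(396,264),interpolation=cv2.INTER_CUBIC)
cv2.imwrite('pics/m2.png',im[:,:,::-1])
```

```text
[0.5156 0.0265 0.3437] [ 0.4  0.1 -0.4]
```

View pics/m2.png

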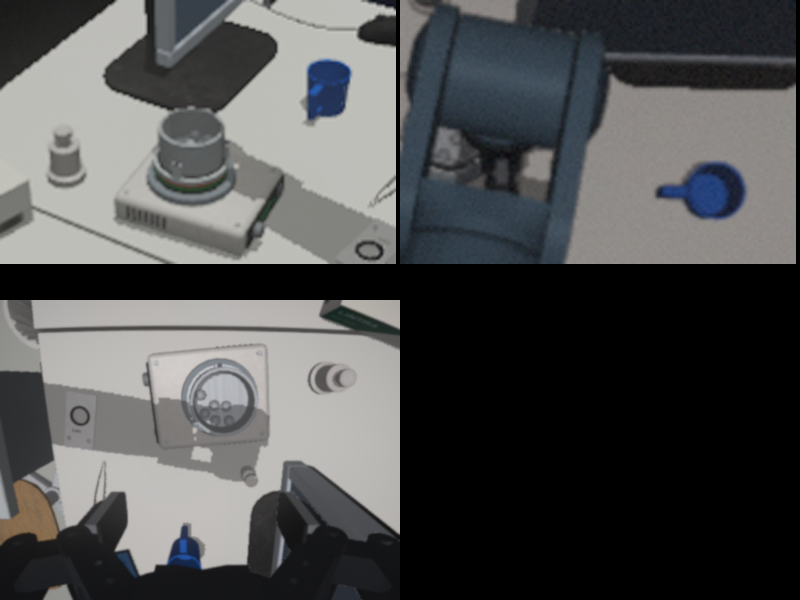

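```bash
cat > rim.py <<'E'
from m import *
import sys
z=np.load(sys.argv[1],allow_pickle=True);p,d,c=z['p'],z['d'],z['c'].item();X=cloud(c,d)
g=np.array([float(a) for a in sys.argv[2:4]]);zt=float(sys.argv[4]);rr=float(sys.argv[5])
r=np.hypot(X[...,0]-g[0],X[...,1]-g[1])
Q=X[(d>0)&(abs(X[...,2]-zt)<.004)&(r<rr)]
print('z',np.median(Q[:,2]).round(4),len(Q));print('fit',robfit(Q))
# region outline: all points above zt-.004 -> silhouette, cast at zt
m=((d>0)&(X[...,2]>zt-.005)&(X[...,2]<zt+.006)&(r<rr)).astype(np.uint8)
cn=max(cv2.findContours(m,cv2.RETR_EXTERNAL,cv2.CHAIN_APPROX_NONE)[0],key=len)[:,0]
print('outline',robfit(onplane(c,cn,zt)))
E
python3 rim.py w3.npz .541 .071 .122 .05
python3 rim.py w3.npz .541 .071 .054 .07
```

```text
z 0.1218 1394
fit (array([0.54084044, 0.07097451]), np.float64(0.03680728069668218), 1231)
outline (array([0.54107559, 0.07068277]), np.float64(0.038764998482855), 204)
z 0.054 1114
fit (array([0.54186696, 0.06953363]), np.float64(0.0514022794527834), 723)
outline (array([0.54172409, 0.06966815]), np.float64(0.05125753338879761), 378)
```

Emit:
{"op": "drive_tool", "data": {
  "motion": [
    {"translation":[0,0.05,0],"yaw":0,"gripper":1},
    {"translation":[0,0.1,0],"yaw":0,"gripper":1},
    {"translation":[0,0.15,0],"yaw":0,"gripper":1},
    {"translation":[0,0.2,-0.02],"yaw":0,"gripper":1},
    {"translation":[-0.01,0.22,-0.05],"yaw":0,"gripper":1},
    {"translation":[-0.01,0.22,-0.07],"yaw":0,"gripper":1},
    {"translation":[-0.01,0.22,-0.07],"yaw":0,"gripper":1},
    {"translation":[-0.01,0.22,-0.07],"yaw":0,"gripper":1}
  ]
}}

```text
t: 22.12
position: [0.5058, 0.2426, 0.2728]
orientation: [[0.0, 1.0, 0.001], [1.0, -0.0, 0.0], [0.0, 0.001, -1.0]]
ft_force: [-0.2, 1.0, 0.1]
grip_width: 1.003
gripper_force: 0.0
```

```bash
python3 - <<'E'
from h import *
c,p,d=grab('wrist');np.savez('w4.npz',p=p,d=d,c=c);cv2.imwrite('pics/w4.png',p[:,:,::-1])
t=grab('top');np.savez('t4.npz',p=t[1],d=t[2],c=t[0]);s=grab('scene');np.savez('s6.npz',p=s[1],d=s[2],c=s[0])
E
for f in w4 s6; do python3 rim.py $f.npz .508 .335 .014 .06; python3 rim.py $f.npz .508 .335 .046 .03;done
for f in t4 s6; do python3 rim.py $f.npz .541 .071 .122 .05;done
```

```text
z 0.0141 4953
fit (array([0.5114741 , 0.33505838]), np.float64(0.03360247359130789), 3200)
outline (array([0.51141328, 0.33506491]), np.float64(0.03967861955183749), 192)
z 0.0461 681
fit (array([0.51181459, 0.3350368 ]), np.float64(0.010241285178927478), 381)
outline (array([0.51187443, 0.33510963]), np.float64(0.011983624321301756), 58)
z 0.013 572
fit (array([0.50684249, 0.33652101]), np.float64(0.034585002128580906), 339)
outline (array([0.50577406, 0.33805427]), np.float64(0.03990132292432757), 32)
z 0.0452 71
fit (array([0.50683408, 0.33640629]), np.float64(0.009707520096536445), 35)
outline (array([0.50537698, 0.33743607]), np.float64(0.01265642192126069), 22)
z 0.1215 138
fit (array([0.54155386, 0.07016623]), np.float64(0.0369079841064211), 131)
outline (array([0.54150624, 0.06993951]), np.float64(0.03802719754292662), 69)
z 0.1199 59
fit (array([0.5376008 , 0.07422831]), np.float64(0.036987426405713945), 38)
outline (array([0.53519448, 0.0766119 ]), np.float64(0.036277271025978504), 54)
```

View pics/w4.png

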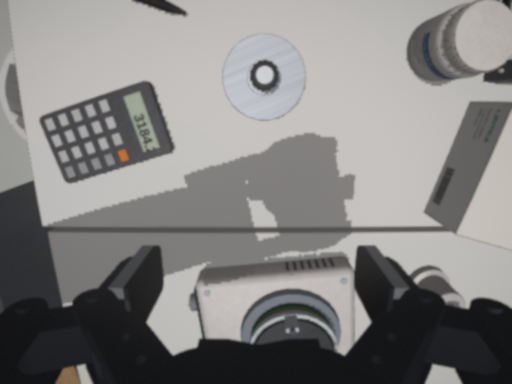

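Emit:
{"op": "drive_tool", "data": {
  "motion": [
    {"translation":[0.006,0.05,-0.02],"yaw":0,"gripper":0.5},
    {"translation":[0.006,0.0924,-0.05],"yaw":0,"gripper":0.5},
    {"translation":[0.006,0.0924,-0.1],"yaw":0,"gripper":0.5},
    {"translation":[0.006,0.0924,-0.14],"yaw":0,"gripper":0.5},
    {"translation":[0.006,0.0924,-0.17],"yaw":0,"gripper":0.5},
    {"translation":[0.006,0.0924,-0.1815],"yaw":0,"gripper":0.5},
    {"translation":[0.006,0.0924,-0.1815],"yaw":0,"gripper":0.3},
    {"translation":[0.006,0.0924,-0.1815],"yaw":0,"gripper":0},
    {"translation":[0.006,0.0924,-0.1815],"yaw":0,"gripper":0},
    {"translation":[0.006,0.0924,-0.1815],"yaw":0,"gripper":0},
    {"translation":[0.006,0.0924,-0.1815],"yaw":0,"gripper":0}
  ]
}}

```text
t: 23.65
position: [0.5112, 0.3364, 0.0912]
orientation: [[-0.002, 1.0, 0.001], [1.0, 0.002, 0.0], [0.0, 0.001, -1.0]]
ft_force: [-1.1, 0.0, 2.6]
grip_width: 0.274
gripper_force: 59.3
```

Emit:
{"op": "drive_tool", "data": {
  "motion": [
    {"translation":[0,0,0.03],"yaw":0,"gripper":0},
    {"translation":[0,0,0.08],"yaw":0,"gripper":0},
    {"translation":[0,-0.02,0.13],"yaw":0,"gripper":0},
    {"translation":[0.005,-0.07,0.15],"yaw":0,"gripper":0},
    {"translation":[0.01,-0.12,0.15],"yaw":0,"gripper":0},
    {"translation":[0.02,-0.17,0.15],"yaw":0,"gripper":0},
    {"translation":[0.025,-0.22,0.15],"yaw":0,"gripper":0},
    {"translation":[0.03,-0.255,0.15],"yaw":0,"gripper":0},
    {"translation":[0.03,-0.2644,0.145],"yaw":0,"gripper":0},
    {"translation":[0.03,-0.2644,0.135],"yaw":0,"gripper":0},
    {"translation":[0.03,-0.2644,0.135],"yaw":0,"gripper":0},
    {"translation":[0.03,-0.2644,0.135],"yaw":0,"gripper":0}
  ]
}}

```text
t: 25.15
position: [0.5407, 0.0728, 0.2251]
orientation: [[-0.003, 1.0, -0.0], [1.0, 0.003, 0.0], [0.0, -0.0, -1.0]]
ft_force: [0.4, 0.1, -2.0]
grip_width: 0.271
gripper_force: 59.2
```

Run:
```python
from m import *
s=robot.sense();P=s['position'];print(P.round(4),s['ft_force'].round(1))
for n in('scene','wrist'):
    c,p,d=grab(n);np.savez('l_'+n+'.npz',p=p,d=d,c=c);X=cloud(c,d)
    r=np.hypot(X[...,0]-P[0],X[...,1]-P[1])
    for nm,zt,w in(('flange top',P[2]-.0772,.0035),('rim',.122,.003)):
        m=(d>0)&(abs(X[...,2]-zt)<w)&(r<.06)
        if m.sum()>20:
            cn=max(cv2.findContours(m.astype(np.uint8),cv2.RETR_EXTERNAL,cv2.CHAIN_APPROX_NONE)[0],key=len)[:,0]
            print(n,nm,m.sum(),np.median(X[m][:,2]).round(4),'fit',robfit(X[m]),'out',robfit(onplane(c,cn,zt)))
```

```text
[0.5407 0.0728 0.2251] [ 0.4  0.1 -2. ]
scene flange top 270 0.1464 fit (array([0.53806204, 0.07474521]), np.float64(0.03457325868086149), 151) out (array([0.53711257, 0.07707279]), np.float64(0.03829636439783577), 28)
scene rim 45 0.1204 fit (array([0.53750551, 0.07405907]), np.float64(0.037067087214908444), 15) out (array([0.54153435, 0.08440633]), np.float64(0.028664413021261805), 17)
wrist flange top 10399 0.1484 fit (array([0.54106779, 0.07193173]), np.float64(0.035546217795157334), 5892) out (array([0.54114401, 0.07291141]), np.float64(0.03935157118832034), 181)
wrist rim 426 0.1217 fit (array([0.54114698, 0.07055749]), np.float64(0.03892698601797584), 269) out (array([0.54112776, 0.07248406]), np.float64(0.037804775332211486), 106)
```

Emit:
{"op": "drive_tool", "data": {
  "motion": [
    {"translation":[0,-0.001,-0.004],"yaw":0,"gripper":0},
    {"translation":[0,-0.001,-0.008],"yaw":0,"gripper":0},
    {"translation":[0,-0.001,-0.012],"yaw":0,"gripper":0},
    {"translation":[0,-0.001,-0.016],"yaw":0,"gripper":0},
    {"translation":[0,-0.001,-0.019],"yaw":0,"gripper":0},
    {"translation":[0,-0.001,-0.021],"yaw":0,"gripper":0},
    {"translation":[0,-0.001,-0.021],"yaw":0,"gripper":0}
  ]
}}

```text
t: 26.12
position: [0.541, 0.0708, 0.2049]
orientation: [[-0.002, 1.0, 0.0], [1.0, 0.002, -0.0], [-0.0, 0.0, -1.0]]
ft_force: [-2.4, 0.2, 1.7]
grip_width: 0.273
gripper_force: 59.5
```

Emit:
{"op": "drive_tool", "data": {
  "motion": [
    {"translation":[0,0,-0.002],"yaw":0,"gripper":0},
    {"translation":[0,0,-0.004],"yaw":0,"gripper":0},
    {"translation":[0,0,-0.006],"yaw":0,"gripper":0},
    {"translation":[0,0,-0.0077],"yaw":0,"gripper":0},
    {"translation":[0,0,-0.0077],"yaw":0,"gripper":0},
    {"translation":[0,0,-0.0077],"yaw":0,"gripper":0}
  ]
}}

```text
t: 26.88
position: [0.5412, 0.0708, 0.1974]
orientation: [[-0.002, 1.0, 0.001], [1.0, 0.002, -0.0], [-0.0, 0.001, -1.0]]
ft_force: [-3.1, -0.3, 6.6]
grip_width: 0.273
gripper_force: 59.8
```

Run:
```python
from m import *
s=robot.sense();P=s['position'];print(P.round(4),s['ft_force'].round(1))
c,p,d=grab('wrist');X=cloud(c,d);r=np.hypot(X[...,0]-P[0],X[...,1]-P[1])
m=(d>0)&(abs(X[...,2]-.12)<.012)&(r<.04)&(r>.02);print('flange top z',np.median(X[m][:,2]).round(4),m.sum())
c,p,d=grab('scene');X=cloud(c,d);r=np.hypot(X[...,0]-.541,X[...,1]-.071)
hsv=cv2.cvtColor(p,cv2.COLOR_RGB2HSV);m=(d>0)&(r<.06)&(abs(X[...,2]-.06)<.02)
for nm,k in(('green',(hsv[...,0]>45)&(hsv[...,0]<85)&(hsv[...,1]>70)),('red',((hsv[...,0]<10)|(hsv[...,0]>170))&(hsv[...,1]>70))):print(nm,(m&k).sum(),X[m&k][:,2].round(3)[:20])
m=(d>0)&(r<.04)&(abs(X[...,2]-.12)<.012);print('scene flange z',np.median(X[m][:,2]).round(4))
im=np.zeros((600,800,3),np.uint8)
im=cv2.resize(p[170:260,200:320],(800,600),interpolation=cv2.INTER_CUBIC);cv2.imwrite('pics/fin.png',im[:,:,::-1])
```

```text
[0.5412 0.0708 0.1974] [-3.1 -0.3  6.6]
flange top z 0.1204 9340
green 0 []
red 1 [0.057]
scene flange z 0.1185
```

View pics/fin.png

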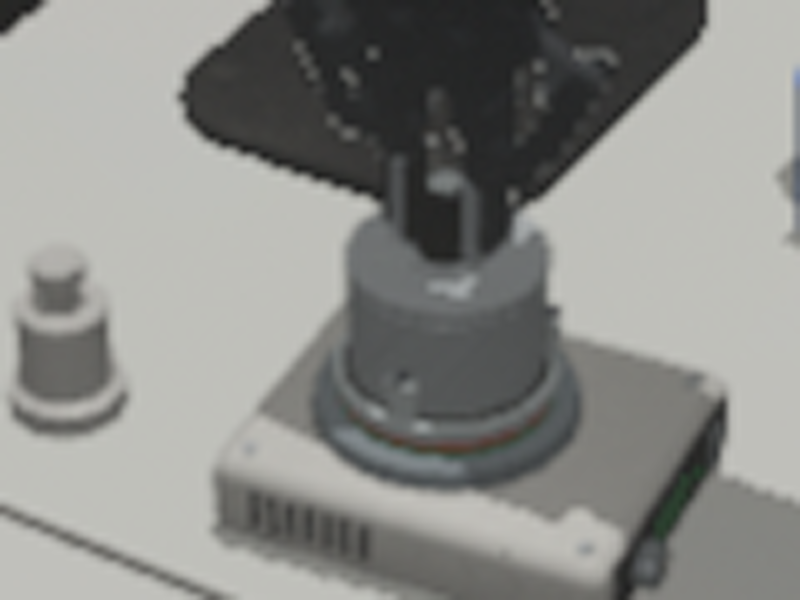

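```bash
python3 -c "
from station import robot
print(robot.hand_in())"
```

```text
the job is handed in; nothing more can be done
None
```

The job is handed in after about 27 s of the 72 s allowed: the balls are in the jar (the pictures look like all six, though I could not make out each one), the jug stands empty and upright, and the arm is still holding the lid down with the platform about 8 mm pressed, by my measurement in the green band. I could not tilt the gripper, so I turned the jug by levering it against the jar rim; this pushed the platform down, about to its stop, before the lid was on, and it sprang back.

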